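# Probe the test pad of a board on the tilted stand

## Task

Set the loose power-supply board on the two rails of the tilted board stand, component side up, with its screw-terminal edge down against the two end stops and the board midway between the rails, and let go of it without dropping it. Then take the pen tester out of the tool block and hold its spring tip on the round test pad with the white ring, the pen square to the board and pressed lightly so that the plunger is about half way in (about 3 N, never hard). The job finishes while you are still holding the tester there, steady, for the reading; leave the other things on the mat where they are.

Things in the scene. Friction and masses are not known exactly. Their poses are not given: they have to be found in the camera images.
- transformer (a point): Grip point of the loose board: on the middle line of its black, grey-topped transformer block (41 mm in x, 34 in y, top 36 mm above the board), 11.4 mm below its top, 27 mm above the board's underside. Board's axes: z out of the component side, -x to the screw-terminal edge. Grip across y (34 mm): beside the y faces 25 mm is bare board; other parts are up to 13 mm high.
- terminal_edge (a point): Middle of the screw-terminal edge of the green circuit board, at its underside; the board's axes. Board: 90 mm along x, 100 along y, 2.4 thick, 0.17 to 0.34 kg, flat on the mat at first. From here its middle is at x = +45 mm, the transformer grip point at (47, 12, 27) mm.
- test_pad (a point): Centre of the round brass test pad (10 mm across, in a white printed ring 17 mm across) on the board's top face, (71, -29, 2.4) mm from terminal_edge; board's axes, z square to the board. The other bare pads are small squares without a ring. Nothing stands within 15 mm of it; the near parts are up to 13 mm high, the transformer 36.
- rest (a point): On the tilting stand, where the board's terminal edge belongs: midway between the two black end stops, on their uphill faces, at rail-top level, 74 to 87 mm over the table. x goes up the rails (10 to 24 degrees, stiff clamped pivot), y is level, z square to the rails. Rails 12 mm wide, centred at y = -35 and 35 mm, x = -9 to 105 mm; stops 9 mm high at x = -6 to 0. Base 130 x 110 mm.
- tester_grip (a point): Grip point of the pen tester (75 g), which starts upright, nose down, in the tool block: grey flat-sided body 26 mm (x) x 18 (y) x 100 tall; the point is on its middle line, 40 mm below its top, 60 above the shoulder on the block. z runs from nose to top. Grip across y (18 mm). Under the shoulder: a black nose 12 mm across, 38 long, then the brass plunger.
- tester_point (a point): The very end (round, 4 mm across) of the tester's brass spring plunger, on the pen's middle line, 113 mm from tester_grip along -z while the plunger is out; the tester's axes.
- plunger (a joint): How far the tester's plunger is pressed in, in m: 0 out, 0.010 fully in. Its spring starts to give at 1 N, takes 3 N half way in (0.005) and 5 N fully in.
- block: Aluminium tool block, fixed: 116 mm (x) x 56 (y) x 62 high, origin under its middle. The tester stands in the 15 mm square hole at x = -31 mm (raise it by over 60 mm to clear the block). A nut driver with a round black handle, 22 mm across, to 46 mm above the block, stays at x = +31 mm.
- can_capacitor: black can capacitor standing on end, 64 mm across, 80 mm high; origin under its middle; bystander
- solder_reel: black reel full of solder, standing on its flange, 60 mm across, 46 mm high; origin under its middle; bystander
- screwdriver: screwdriver lying on the mat, 170 mm long along its x, handle towards its -x; bystander
- film_capacitor: loose red box capacitor, 32 x 18 x 25 mm high; origin under its middle; bystander
Not all that is in view belongs to the job. Leave any brown look-alike of the part that bears transformer alone. Leave any blue or green look-alike of the part that bears tester_grip alone.

How it is judged (in metres and radians):
On the way, in this order (a step that is already met when the one before it is completed fails the run):
1. the board rests on both rails, terminal edge against the end stops, released (x of terminal_edge in the frame of rest between -0.004 and 0.006 m and y of terminal_edge in the frame of rest between -0.01 and 0.01 m and z of terminal_edge in the frame of rest between -0.003 and 0.003 m and angle between the z axis of terminal_edge and the z axis of rest, either way round below 0.07 rad and angle between the x axis of terminal_edge and the x axis of rest, either way round below 0.14 rad and x of test_pad in the frame of rest above 0.03 m and contact force between board and cradle above 0.3 N and contact force between board and the arm below 0.1 N and contact force between board and the fingers below 0.1 N and linear speed of board below 0.02 m/s), for 0.3 s.
2. the tester is drawn out of the tool block, held in the fingers (contact force between tester and the fingers above 1 N and contact force between tester and block below 0.1 N and z of tester_point in the frame of block above 0.064 m), for 0.1 s.
At the end, for the whole second after the job is handed in: Board on both rails: edge within 6 mm of the stops, 10 mm of midway, 8 deg of square to the stops, 4 deg of the rail plane, not touched by the robot. Tester gripped, off the block, point within 5 mm of the pad centre, within 10 deg of square, plunger 1.5-8.5 mm in, push 0.8-6 N, steady (all of step 1 and distance between tester_point and test_pad below 0.005 m and angle between the z axis of tester_grip and the z axis of test_pad, either way round below 0.175 rad and value of joint plunger between 0.0015 and 0.0085 m and contact force between tester and board between 0.8 and 6 N and contact force between tester and the fingers above 1 N and contact force between tester and block below 0.1 N and linear speed of tester below 0.02 m/s and height (world z) of tester_grip above 0.12 m); the arm keeps its last pose, push and grip.
It fails at once if the tester pushes on the board with more than 12 N (contact force between tester and board above 12 N).
It fails at once if the board is dropped or flung (contact force between board and the fingers below 0.05 N and linear speed of board above 0.45 m/s).
It fails at once if a bystander is moved by more than 40 mm (distance of any of can_capacitor, solder_reel, screwdriver, film_capacitor from where it was at the start of the episode above 0.04 m).
It also fails if it takes over 54 s, if anything falls off the work surface, if the arm or the gripper's body presses on something with over 40 N, if the wrist force passes 120 N, or if a joint passes its speed limit or range.

## Robot

A 6-joint arm with a two-finger parallel gripper is mounted at the origin on the work surface. World frame = base frame: x ahead of the robot, y to its left, z up, the work surface at z = 0. Lengths are in m, angles in degrees, forces in N, time in s.
With the tool pointing down it reaches from about 0.4 to 0.825 m from the base axis. Payload 7 kg.
Tool frame: the origin (TCP) lies on the front face of the gripper's body, between the roots of the fingers; the fingertips stand 66 mm ahead of it and the grasp point (between the pads) lies 47 mm ahead of it; z points along the fingers, y is the line along which they close (so a half turn about z gives the same grasp; the last joint's range is limited). The gripper opens to 88 mm and grips with 3 to 60 N. Pads are 19 mm wide; open, the fingers measure 130 mm over their backs; the gripper's body (78 mm by 193 mm) begins 47 mm behind the grasp point.
Start: joints at [-51.618, 20.546, 0.682, 0, -70.136, -16.507], TCP at [0.251, -0.626, 0.292] pointing down, gripper open.
Joint ranges: [-176.03, 176.03], [-82.01, 121.73], [-58.28, 71.71], [-173.87, 95.51], [-174.79, -0.11], [-173.66, 173.66]. Speed limits (degrees/s): [136.94, 136.94, 172.46, 180, 180, 180].

## Interface

Orientations are given as [roll, pitch, yaw] about the fixed x, y, z axes, in that order (R = Rz(yaw) Ry(pitch) Rx(roll)).
In Python, from plant import ctrl gives the robot as it stands.
- The arm moves only by the tool send_rows, never from a script. Its argument "deltas" is a list of rows, each a list of 2 entries, a list of its own where there are three numbers: the shift along the tool's x, y, z each as a share of 800 mm, from -1 to 1, then the turn about the tool's z as a share of 90 degrees, from -1 to 1. A call has exactly 5 rows; each row is the pose to reach, as a shift and turn from the pose commanded when the call began, along the tool's axes at that moment; what a row does not reach only later rows make up. A row lasts 1/12 s, in which the tool goes at most 41.7 mm and 7.16 degrees, less where a joint would pass 70% of its speed; a pose out of reach is approached as far as the arm can. A call with a number of a shift or a turn outside -1 to 1 is refused whole. A call with a gripper value outside its range is refused whole. "gripper" is the opening, from 0 (shut) to 1 (fully open), set as the call begins (left out, the last holds). The fingers move at their own pace and stop on an object; the grip force is fixed at half the most. Time passes only in rows, so rows that repeat a pose let the fingers close, or fill a call up. It gives the time, the measured TCP pose, the force, the opening and the grip force at its end, in the units of the state.
- ctrl.get_obs(): the state, without advancing time (a new reading comes with each control period).
- ctrl.snapshot(name): name is "side" or "top"; returns a dict with "color" (400x640x3 uint8, red, green, blue), "vertical_fov" (degrees; the focal length in pixels is half the picture's height over the tangent of half this angle, whatever the lens; pixels are square), "cx", "cy" (the principal point, pixels), "rvec" (rotation vector, rad) and "tvec" (3), from world to camera coordinates, as OpenCV has them. Camera axes: x right, y down, z forward; pixel columns grow to the right and rows downward; lengths in m; the calibration is good to about 2 mm. A picture is of the moment at which its call begins. There is no depth.
- ctrl.close_job(): hands the job in; it is judged then, once.
Trained networks look in a picture, given as the dict that the camera call returned (one of the last four; its "shot" number tells which), for a name from the list of things; names that differ only in an ending like _2 or _b are one class to them, and where a whole thing is asked for, a point or a joint stands for the part that bears it (a point fixed in the world has none). Each returns a list of dicts, best first, with "conf" (0 to 1); they miss things now and then, are a little off and sometimes report something else, mostly with a low value. They report only what shows in the picture. A call takes as long as a camera call. They do not tell look-alikes from the thing itself.
- ctrl.boxes_of(picture, thing): "xy" ([column, row] as shares, 0 to 1, of the picture: columns of its width, rows of its height, amid what is visible of it).
- ctrl.cut_out(picture, thing): "pixels" (400x640 bool, what is visible of it) and "xy" ([column, row] as shares, 0 to 1, of the picture: columns of its width, rows of its height, amid what is visible of it).
The state is a dict: "clock": time; "joint_pos": joint angles; "qvel": joint speeds; "tau": joint torques, N m; "tool_pos": TCP position; "orientation": TCP orientation; "force": force on the tool from outside, world axes, zero at the start; "moment": the same for the moment, N m; "opening": finger opening in m; "gripper_force": force on a finger pad.
Only numpy, scipy, OpenCV 4.12 (cv2) and the standard library are available. Lean on these libraries where they do the work, as an engineer would, in place of code of your own. Each camera call takes 0.05 s, during which the arm holds its last target. There are 200 camera calls.

## Working session

There is one attempt and no reset: what is moved stays moved. The work goes in short steps, Python scripts to look and compute and a tool call to move; the robot and the scene stay as the last step left them, time stands still between calls to the robot, and variables do not carry over. Pictures are saved under pics/ and viewed, at most 10 in all, crops included, and the job is handed in when it is done.

Besides the shell and the picture viewer there is one more tool, called after "Emit:" in YAML: its name, and indented under it one key for each argument. send_rows: Moves the arm, as the interface text tells. Shift numbers are shares of 800 mm and turn numbers shares of 90 degrees, none past 1 either way. Its arguments: {"type":"object","properties":{"deltas":{"type":"array","items":{"type":"array"}},"gripper":{"type":"number"}},"required":["deltas"]}

```bash
mkdir -p pics; ls
cat > h.py <<'E'
import numpy as np, cv2, pickle
from plant import ctrl
def cam(s):
    R=cv2.Rodrigues(np.array(s["rvec"],float))[0]; t=np.array(s["tvec"],float).ravel()
    f=200/np.tan(np.radians(s["vertical_fov"])/2); return R,t,np.array([[f,0,s["cx"]],[0,f,s["cy"]],[0,0,1]])
def proj(s,P):
    R,t,K=cam(s); q=(np.atleast_2d(P)@R.T+t)@K.T; return q[:,:2]/q[:,2:]
def back(s,uv,z):
    R,t,K=cam(s); d=R.T@np.linalg.inv(K)@np.array([uv[0],uv[1],1.]); c=-R.T@t; return c+d*(z-c[2])/d[2]
def tri(s1,u1,s2,u2):
    A=[]
    for s,u in((s1,u1),(s2,u2)):
        R,t,K=cam(s); P=K@np.c_[R,t]; A+=[u[0]*P[2]-P[0],u[1]*P[2]-P[1]]
    X=np.linalg.svd(np.array(A))[2][-1]; return X[:3]/X[3]
def save(s,name,crop=None,k=1):
    im=s["color"][:,:,::-1]
    if crop: im=im[crop[1]:crop[3],crop[0]:crop[2]]
    cv2.imwrite("pics/"+name,cv2.resize(im,None,fx=k,fy=k,interpolation=cv2.INTER_CUBIC))
E
python3 - <<'E'
from h import *
np.set_printoptions(precision=4,suppress=True)
S={}
for n in("side","top"):
    s=ctrl.snapshot(n); S[n]=s; save(s,n+"0.png")
    R,t,K=cam(s); print(n,"campos",-R.T@t,"f",K[0,0])
    for th in["transformer","terminal_edge","test_pad","rest","tester_grip","tester_point","block","can_capacitor","solder_reel","screwdriver","film_capacitor"]:
        try:
            for d in ctrl.boxes_of(s,th)[:4]:
                uv=np.array(d["xy"])*[640,400]; print(th,uv.round(1),round(d["conf"],2),back(s,uv,0.0)[:2])
        except Exception as e: print(th,e)
pickle.dump(S,open("s0.pkl","wb")); print(ctrl.get_obs())
E
```

```text
pics
side campos [0.4711 0.6897 0.6802] f 387.36715256743867
transformer [326.2 320.1] 0.9 [0.5054 0.2377]
transformer [293.4 385.2] 0.63 [0.5459 0.3774]
terminal_edge [289.9 390.6] 0.65 [0.55   0.3876]
terminal_edge [326.6 317.1] 0.61 [0.5055 0.2306]
terminal_edge [388.7 385.3] 0.57 [0.3798 0.3519]
test_pad [289.9 384.7] 0.81 [0.5521 0.3775]
test_pad [390.4 383. ] 0.72 [0.3768 0.3472]
test_pad [323.6 319.1] 0.6 [0.5109 0.2363]
rest [315.1 206.5] 0.84 [ 0.5803 -0.1115]
tester_grip [395.2 144.4] 0.7 [ 0.3602 -0.4803]
tester_grip [403.1 168.1] 0.6 [ 0.3373 -0.3404]
tester_grip [375.1 153.2] 0.59 [ 0.4262 -0.4125]
block [359.1 171.4] 0.68 [ 0.4717 -0.2992]
block [327.9 319.6] 0.68 [0.5022 0.236 ]
solder_reel [223.7 314.3] 0.75 [0.7137 0.257 ]
solder_reel [311.7 204.8] 0.19 [ 0.5905 -0.1171]
screwdriver [220.2 223.9] 0.9 [ 0.8108 -0.0024]
film_capacitor [252.9 288.3] 0.69 [0.6727 0.1838]
top campos [0.5088 0.0362 1.2839] f 510.62679369017275
transformer [186.8 281.6] 0.81 [0.3794 0.3654]
transformer [239.4 229.4] 0.71 [0.5073 0.2342]
transformer [176.3 214.7] 0.67 [0.5463 0.3917]
termina
[... 678 characters left out ...]
.7038 0.2776]
solder_reel [438.  253.2] 0.19 [ 0.4408 -0.2633]
screwdriver [328.9 106.9] 0.84 [0.8153 0.0057]
screwdriver [223.8 149.9] 0.28 [0.7082 0.2725]
film_capacitor [256.2 165.7] 0.63 [0.6672 0.1912]
{'clock': 1.2, 'joint_pos': array([-51.6178,  20.5467,   0.684 ,  -0.0002, -70.1351, -16.5054]), 'qvel': array([ 0.0589,  0.0277, -0.1421, -0.0583, -0.0059,  0.0106]), 'tau': array([ -0.0002, -58.2393,  29.3298,   7.0023,   0.0123,   0.    ]), 'tool_pos': array([ 0.2515, -0.6264,  0.2922]), 'orientation': array([-179.9979,    0.0008, -158.1233]), 'force': array([ 0.2326, -0.6279,  0.0903]), 'moment': array([-0.0072, -0.024 ,  0.0395]), 'gripper_force': 0.0, 'opening': 0.08796823203168763}
```

View pics/side0.png

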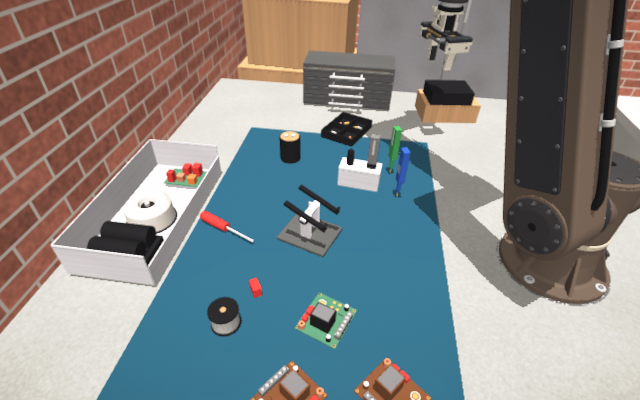

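View pics/top0.png

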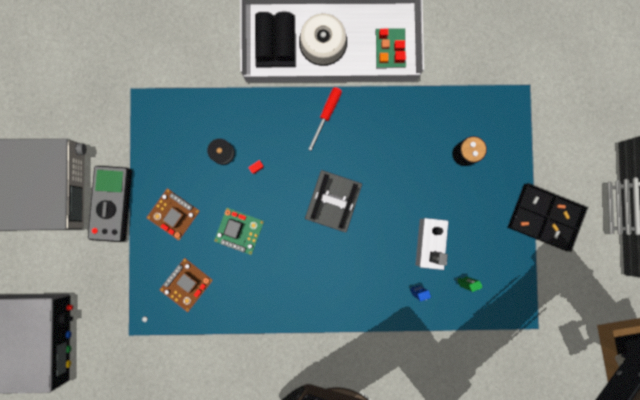

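Run:
```python
from h import *
S=pickle.load(open("s0.pkl","rb"))
def tile(s,x,y,w=80,h=60):
    k=5
    im=cv2.resize(s["color"][y:y+h,x:x+w,::-1],None,fx=k,fy=k,interpolation=cv2.INTER_CUBIC)
    for i in range(0,w,10): cv2.putText(im,str(x+i),(i*k,8),0,.3,(255,255,255),1); cv2.line(im,(i*k,0),(i*k,4),(255,255,255))
    for i in range(0,h,10): cv2.putText(im,str(y+i),(0,i*k+4),0,.3,(255,255,255),1)
    return im
t,s=S["top"],S["side"]
cv2.imwrite("pics/c1.png",np.vstack([np.hstack([tile(t,200,200),tile(t,295,170)]),np.hstack([tile(s,287,290),tile(s,270,185)])]))
cv2.imwrite("pics/c2.png",np.hstack([tile(t,395,210),tile(s,335,135)]))
```

```text
(no output)
```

View pics/c1.png

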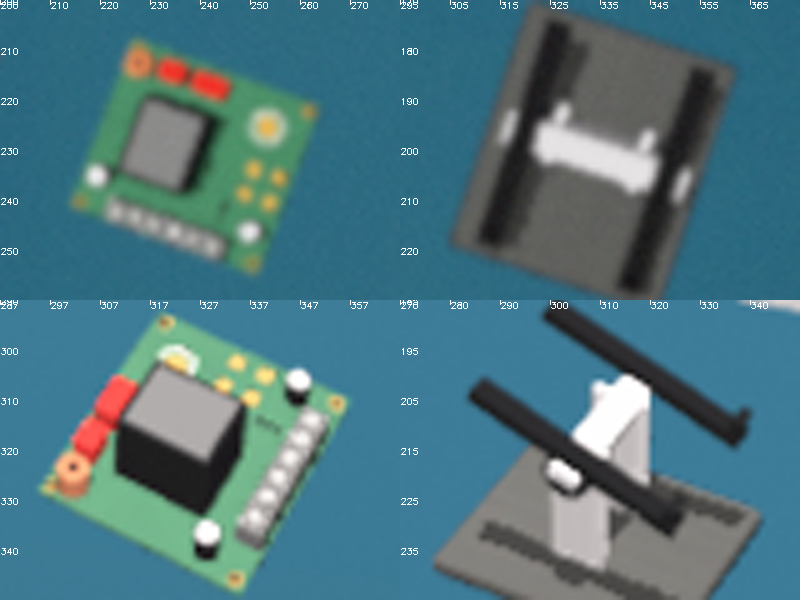

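View pics/c2.png

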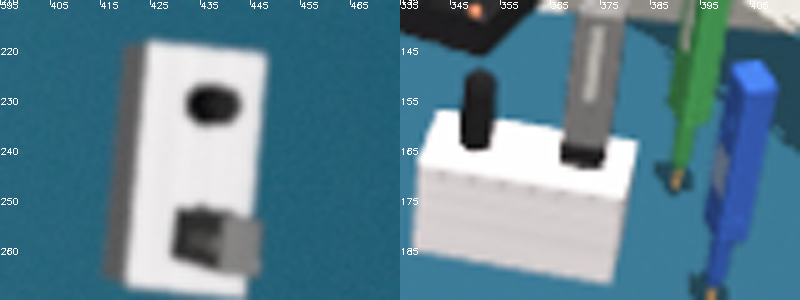

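```bash
cat >> h.py <<'E'
def go(P,yaw,tip=None):
    """shares from the measured pose to world TCP P, yaw deg (nearest)"""
    o=ctrl.get_obs(); psi=np.radians(o["orientation"][2]); d=np.array(P)-o["tool_pos"]
    x=np.array([np.cos(psi),np.sin(psi),0]); y=np.array([np.sin(psi),-np.cos(psi),0])
    t=-(yaw-o["orientation"][2]+180)%360; t=-((yaw-o["orientation"][2]+180)%360-180)
    print("shift",np.round([d@x/.8,d@y/.8,-d[2]/.8],4),"turn",round(t/90,4),"dist mm",(np.linalg.norm(d)*1e3).round(),"z",o["tool_pos"][2].round(4))
def poly(s,pts,W):
    x0,y0,w,h=W; k=8
    m=np.zeros((h*k,w*k),np.uint8)
    for P in pts:
        q=(proj(s,P)+.5-[x0,y0])*k
        cv2.fillConvexPoly(m,cv2.convexHull(np.round(q*16).astype(np.int32)),1,shift=4)
    return cv2.GaussianBlur(cv2.resize(m.astype(np.float32),(w,h),interpolation=cv2.INTER_AREA),(0,0),.6)
def box(x0,x1,y0,y1,z0,z1): return np.array([[x,y,z] for x in(x0,x1) for y in(y0,y1) for z in(z0,z1)])
def Rm(yaw,tilt=0):
    c,s=np.cos(yaw),np.sin(yaw); C,T=np.cos(tilt),np.sin(tilt)
    return np.array([[c,-s,0],[s,c,0],[0,0,1]])@np.array([[C,0,-T],[0,1,0],[T,0,C]])
E
python3 - <<'E'
from h import *
from scipy.optimize import minimize
np.set_printoptions(precision=4,suppress=True)
S=pickle.load(open("s0.pkl","rb"))
def rng(s,W): x,y,w,h=W; return s["color"][y:y+h,x:x+w].astype(np.float32)
# rails
Wt,Ws=(300,168,70,66),(276,180,70,60); W={"top":Wt,"side":Ws}
D={n:np.clip((60-rng(S[n],W[n]).max(2))/35,0,1) for n in W}
def rails(p):
    R=Rm(p[3],p[4]); B=[]
    for y in(-35,35): B+=[box(-9,105,y-6,y+6,-p[5],0),box(-6,0,y-6,y+6,-p[5],9)]
    return [b/1e3@R.T+p[:3] for b in B]
def cost(q):
    p=q*np.array([.01,.01,.01,.1,.1,10])+p0
    return sum(np.mean((poly(S[n],rails(p),W[n])-D[n])**2) for n in W)
p0=np.array([.535,.02,.08,np.radians(-18),np.radians(17),10]); best=None
for tl in(11,17,23):
    p0[4]=np.radians(tl); q0=np.zeros(6)
    for _ in range(3):
        r=minimize(cost,q0,method="Nelder-Mead",options=dict(maxiter=900,initial_simplex=np.vstack([q0,q0+np.eye(6)*.7]))); q0=r.x
    p=r.x*np.array([.01,.01,.01,.1,.1,10])+p0
    print("rest",p[:3],np.degrees(p[3:5]),p[5],r.fun)
    if best is None or r.fun<best[0]: best=(r.fun,p)
pr=best[1]
# board: green/any non-mat pixels; fit plate outline by corners in both views
Wb={"top":(208,203,62,56),"side":(290,288,72,64)}
def nonmat(n):
    c=rng(S[n],Wb[n]); m=np.median(np.concatenate([c[0],c[-1]]),0); return np.clip((np.abs(c-m).max(2)-15)/25,0,1)
Db={n:nonmat(n) for n in Wb}
def brd(p):
    R=Rm(p[2]); return [b/1e3@R.T+[p[0],p[1],0] for b in(box(0,90,-50,50,0,2.4),box(26.5,67.5,-5,29,2,38.4))]
b0=np.array([.465,.25,np.radians(-18)])
def cb(q):
    p=b0+q*np.array([.01,.01,.1]); return sum(np.mean((poly(S[n],brd(p),Wb[n])-Db[n])**2) for n in Wb)
q0=np.zeros(3)
for _ in range(2):
    r=minimize(cb,q0,method="Nelder-Mead",options=dict(initial_simplex=np.vstack([q0,q0+np.eye(3)*.7]))); q0=r.x
pb=b0+r.x*np.array([.01,.01,.1]); Rb=Rm(pb[2]); T=np.r_[pb[:2],0]
print("board edge",pb[:2],np.degrees(pb[2]),r.fun,"grip",T+Rb@[.047,.012,.027],"pad px",[proj(S[n],T+Rb@[.071,-.029,.0024]) for n in Wb])
pickle.dump((pr,pb),open("fit.pkl","wb"))
cv2.imwrite("pics/f1.png",np.vstack([cv2.resize(np.hstack([a[:56,:62],b[:56,:62]])*255,None,fx=4,fy=4) for a,b in((poly(S["top"],rails(pr),Wt),D["top"]),(poly(S["side"],rails(pr),Ws),D["side"]))]))
go([.50,-.1,.30],160)
E
```

```text
rest [0.5298 0.0131 0.0699] [-18.7008  21.7251] 0.010374097375782654 0.03736723214387894
rest [0.53   0.0131 0.0703] [-18.6464  21.6765] -0.023387664053666768 0.03745456039905548
rest [0.5298 0.0128 0.0697] [-18.3292  21.8529] -0.0025511223063290345 0.03739405423402786
board edge [0.4633 0.2514] -21.001272217926584 0.02981245145201683 grip [0.5115 0.2458 0.027 ] pad px [array([[253.3856, 224.457 ]]), array([[322.0619, 302.6707]])]
shift [-0.5335  0.4949 -0.0098] turn 0.4653 dist mm 582.0 z 0.2922[ WARN:0@1.846] global loadsave.cpp:1063 imwrite_ Unsupported depth image for selected encoder is fallbacked to CV_8U.
```

View pics/f1.png

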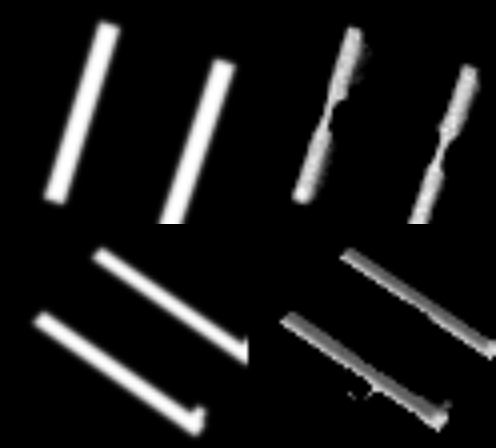

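Emit:
send_rows:
  deltas:
    - [[-0.05, 0.05, 0], 0.08]
    - [[-0.09, 0.09, 0], 0.16]
    - [[-0.13, 0.13, 0], 0.24]
    - [[-0.165, 0.165, 0], 0.31]
    - [[-0.2, 0.2, 0], 0.39]
  gripper: 0.49

```text
clock: 1.62
tool_pos: [0.33, -0.4421, 0.2923]
orientation: [-180.0, 0.0, 167.6]
force: [1.7, 0.4, 0.5]
opening: 0.0598
gripper_force: 0.0
```

Run:
```python
from h import *
from scipy.optimize import minimize
np.set_printoptions(precision=4,suppress=True)
S=pickle.load(open("s0.pkl","rb")); pr,pb=pickle.load(open("fit.pkl","rb"))
# gray profiles across rail
for n,(c,r) in{"top":(323,185),"side":(292,206)}.items():
    im=S[n]["color"].max(2).astype(int); print(n,im[r,c-10:c+11],im[r-8:r+9,c])
im=S["top"]["color"].max(2).astype(int);print(im[215,305:335])
Wt,Ws=(300,168,70,66),(270,180,76,62); W={"top":Wt,"side":Ws}
D={}
for n,lo,hi in(("top",40,75),("side",60,85)):
    x,y,w,h=W[n]; D[n]=np.clip((hi-S[n]["color"][y:y+h,x:x+w].max(2).astype(float))/(hi-lo),0,1)
def rails(p,T):
    R=Rm(p[3],p[4]); B=[]
    for y in(-35,35): B+=[box(-9,105,y-6,y+6,-T,0),box(-6,0,y-6,y+6,-T,9)]
    return [b/1e3@R.T+p[:3] for b in B]
for T in(6,8,10,12):
    f=lambda q:sum(np.mean((poly(S[n],rails(q*np.array([.01,.01,.01,.1,.1])+pr[:5],T),W[n])-D[n])**2) for n in W)
    q0=np.zeros(5)
    for _ in range(3):
        r=minimize(f,q0,method="Nelder-Mead",options=dict(maxiter=600,initial_simplex=np.vstack([q0,q0+np.eye(5)*.5]))); q0=r.x
    p=q0*np.array([.01,.01,.01,.1,.1])+pr[:5]; print(T,p[:3],np.degrees(p[3:]),r.fun, [proj(S[n],[Rm(p[3],p[4])@[x,y,0]+p[:3] for x in(-.009,.105) for y in(-.035,.035)]).round(1).tolist() for n in W])
b=Rm(pb[2])@[.047,.012,.0]+np.r_[pb[:2],0]
go([b[0],b[1],.25],np.degrees(pb[2])+180)
```

```text
top [127 123 109  95  94  96  92  75  50  33  30  33  36  51  56  60  62  77
  91  97 100] [62 53 45 39 35 31 33 35 30 29 31 31 35 33 33 34 68]
side [153 149 138 109  47  33  36  42  48  48  47  47  57  87 127 153 152 153
 153 153 152] [153 153 153 153 153 134  87  51  47  46  43  35  47 115 147 153 153]
[108  95  98 100  95  80  50  30  25  30  34  45  55  62  72  86  95  97
  97  99  97  97  96  99  99  95  98  95  95  98]
6 [0.5289 0.0135 0.0757] [-19.0834  20.1756] 0.02746695419986608 [[[340.8, 227.1], [312.8, 217.8], [356.0, 183.0], [327.2, 173.4]], [[338.8, 211.5], [325.9, 229.2], [299.8, 185.6], [285.0, 201.6]]]
8 [0.5281 0.014  0.0769] [-19.1954  19.8611] 0.033697481266283524 [[[340.6, 227.5], [312.6, 218.1], [356.0, 183.3], [327.1, 173.7]], [[339.2, 211.3], [326.2, 228.9], [300.1, 185.4], [285.2, 201.4]]]
10 [0.5275 0.0138 0.0773] [-18.7909  20.7066] 0.04271473352969683 [[[340.8, 227.6], [312.7, 218.5], [355.8, 183.5], [326.9, 174.1]], [[339.4, 211.1], [326.6, 228.8], [300.3, 185.0], [285.6, 201.0]]]
12 [0.5278 0.0139 0.0778] [-19.0264  21.742 ] 0.05294143100752988 [[[340.7, 227.6], [312.6, 218.3], [355.9, 183.7], [326.9, 174.1]], [[339.3, 211.1], [326.4, 228.7], [300.6, 184.2], [285.7, 200.3]]]
shift [-0.0363  0.8885  0.0528] turn 0.0951 dist mm 713.0 z 0.2923
```

Emit:
send_rows:
  deltas:
    - [[-0.02, 0.04, 0], 0.05]
    - [[-0.04, 0.085, 0], 0.1]
    - [[-0.06, 0.13, 0], 0.1]
    - [[-0.08, 0.175, 0], 0.1]
    - [[-0.1, 0.22, 0], 0.1]

```text
clock: 2.03
tool_pos: [0.4456, -0.2867, 0.2927]
orientation: [180.0, 0.1, 158.9]
force: [0.7, -0.2, -0.1]
opening: 0.0432
gripper_force: 0.0
```

Emit:
send_rows:
  deltas:
    - [[0, 0.05, 0], 0]
    - [[0, 0.1, 0], 0]
    - [[0, 0.15, 0], 0]
    - [[0, 0.2, 0], 0]
    - [[0, 0.25, 0], 0]

```text
clock: 2.45
tool_pos: [0.5171, -0.0998, 0.2926]
orientation: [180.0, 0.0, 158.9]
force: [0.5, -1.6, -0.6]
opening: 0.0434
gripper_force: 0.0
```

Emit:
send_rows:
  deltas:
    - [[0, 0.05, 0], 0]
    - [[0, 0.1, 0], 0]
    - [[0, 0.15, 0], 0]
    - [[0, 0.2, 0], 0]
    - [[0, 0.25, 0], 0]

```text
clock: 2.87
tool_pos: [0.5891, 0.0868, 0.2926]
orientation: [180.0, 0.0, 158.9]
force: [0.7, 0.0, 0.3]
opening: 0.0429
gripper_force: 0.0
```

```bash
python3 -c "
from h import *
go([.5115,.2458,.25],159)
print(ctrl.get_obs()['joint_pos'],ctrl.get_obs()['opening'])"
```

```text
shift [0.162  0.1505 0.0532] turn -0.0009 dist mm 182.0 z 0.2926
[ 2.71784801e+01  1.30837166e+01 -9.73441595e+00  5.40125390e-03
 -6.71407499e+01 -1.38258191e+02] 0.042892763625243524
```

Emit:
send_rows:
  deltas:
    - [[0.04, 0.035, 0.02], 0]
    - [[0.08, 0.07, 0.053], 0]
    - [[0.12, 0.11, 0.053], 0]
    - [[0.162, 0.15, 0.053], 0]
    - [[0.162, 0.1505, 0.053], 0]
  gripper: 0.46

```text
clock: 3.28
tool_pos: [0.5094, 0.2469, 0.2493]
orientation: [-180.0, -0.0, 159.0]
force: [-0.0, -1.1, 0.7]
opening: 0.0402
gripper_force: 0.0
```

Emit:
send_rows:
  deltas:
    - [[0, 0, 0.02], 0]
    - [[0, 0, 0.05], 0]
    - [[0, 0, 0.08], 0]
    - [[0, 0, 0.1], 0]
    - [[0, 0, 0.1], 0]

```text
clock: 3.7
tool_pos: [0.5095, 0.2427, 0.1665]
orientation: [-179.7, -0.2, 158.9]
force: [-1.0, -0.4, -0.8]
opening: 0.0406
gripper_force: 0.0
```

Run:
```python
from h import *
s=ctrl.snapshot("top"); t=ctrl.snapshot("side"); o=ctrl.get_obs()
go([.5115,.2458,.074],159)
print(o["tool_pos"],o["opening"],o["joint_pos"])
k=5
cv2.imwrite("pics/g1.png",np.hstack([cv2.resize(a["color"][y:y+90,x:x+80,::-1],None,fx=k,fy=k,interpolation=cv2.INTER_CUBIC) for a,x,y in((s,200,185),(t,285,270))]))
```

```text
shift [0.0007 0.0025 0.1199] turn -0.0009 dist mm 96.0 z 0.1699
[0.51132646 0.24375084 0.16994614] 0.040318279624402244 [ 4.52907037e+01  1.67629306e+01 -2.23586718e+01  2.62371834e-02
 -5.09289604e+01 -1.56384647e+02]
```

View pics/g1.png

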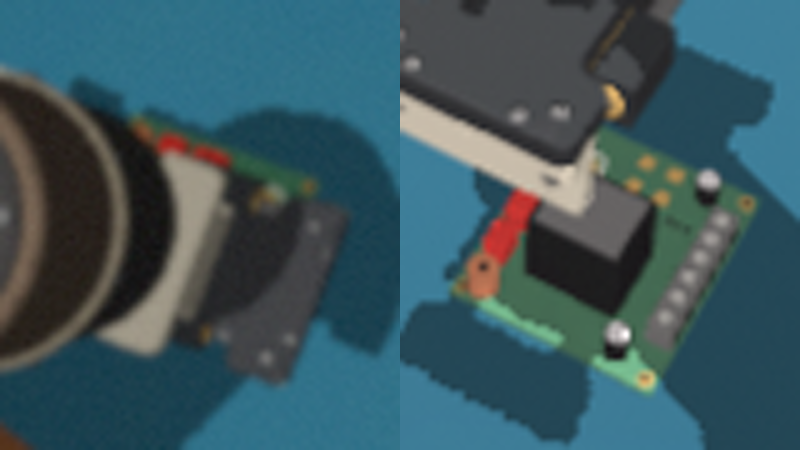

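Emit:
send_rows:
  deltas:
    - [[0.0007, 0.0025, 0.025], 0]
    - [[0.0007, 0.0025, 0.05], 0]
    - [[0.0007, 0.0025, 0.075], 0]
    - [[0.0007, 0.0025, 0.09], 0]
    - [[0.0007, 0.0025, 0.09], 0]

```text
clock: 4.22
tool_pos: [0.5111, 0.2455, 0.0969]
orientation: [-179.9, -0.0, 158.9]
force: [-0.7, -0.9, 0.6]
opening: 0.0406
gripper_force: 0.0
```

Emit:
send_rows:
  deltas:
    - [[0, 0, 0.01], 0]
    - [[0, 0, 0.02], 0]
    - [[0, 0, 0.025], 0]
    - [[0, 0, 0.029], 0]
    - [[0, 0, 0.029], 0]

```text
clock: 4.63
tool_pos: [0.5113, 0.2457, 0.0743]
orientation: [-180.0, -0.0, 158.9]
force: [-0.7, 0.4, -0.5]
opening: 0.0405
gripper_force: 0.0
```

Run:
```python
from h import *
go([.5115,.2458,.074],159); o=ctrl.get_obs(); print(o["tool_pos"],o["force"])
```

```text
shift [-0.0002  0.0002  0.0004] turn -0.0011 dist mm 0.0 z 0.0743
[0.51129975 0.24573889 0.07433164] [-0.74660382  0.36326578 -0.49887505]
```

Close and lift.

Emit:
send_rows:
  deltas:
    - [[0, 0, 0], 0]
    - [[0, 0, 0], 0]
    - [[0, 0, 0], 0]
    - [[0, 0, 0], 0]
    - [[0, 0, 0], 0]
  gripper: 0

```text
clock: 5.05
tool_pos: [0.5116, 0.246, 0.0749]
orientation: [180.0, 0.0, 158.9]
force: [0.3, 0.5, 0.8]
opening: 0.0337
gripper_force: 30.0
```

Emit:
send_rows:
  deltas:
    - [[0, 0, 0], 0]
    - [[0, 0, -0.01], 0]
    - [[0, 0, -0.03], 0]
    - [[0, 0, -0.05], 0]
    - [[0, 0, -0.08], 0]

```text
clock: 5.47
tool_pos: [0.5101, 0.2449, 0.1379]
orientation: [-179.8, -0.1, 158.9]
force: [0.4, 0.2, -2.6]
opening: 0.0339
gripper_force: 30.0
```

```bash
cat > tgt.py <<'E'
from h import *
REST=np.array([.5285,.0137,.0762]); YAW=np.radians(-19.1); TILT=np.radians(20.)
def grip(x,y,z,dz=0):  # TCP for point in rest frame
    return REST+Rm(YAW,TILT)@[x,y,z]+[0,0,.047+dz]
E
python3 - <<'E'
from tgt import *
o=ctrl.get_obs(); print(o["tool_pos"],o["force"],o["opening"],o["gripper_force"])
P=grip(.051,.012,.027); print(P)
go(P+[0,0,.10],160.9)
E
```

```text
[0.51013646 0.24486449 0.13787858] [ 0.43926708  0.20539832 -2.59928397] 0.03386493556943998 29.99941259622574
[0.56898648 0.0123794  0.16601473]
shift [-0.1734 -0.2446 -0.1602] turn -0.0225 dist mm 272.0 z 0.1379
```

Emit:
send_rows:
  deltas:
    - [[-0.02, -0.03, -0.03], 0]
    - [[-0.05, -0.07, -0.06], -0.02]
    - [[-0.08, -0.11, -0.09], -0.02]
    - [[-0.11, -0.15, -0.11], -0.02]
    - [[-0.135, -0.19, -0.12], -0.02]

```text
clock: 5.88
tool_pos: [0.5563, 0.0716, 0.2352]
orientation: [179.9, 0.1, 160.8]
force: [1.3, 0.2, -2.8]
opening: 0.034
gripper_force: 30.0
```

Emit:
send_rows:
  deltas:
    - [[-0.02, -0.025, 0], 0]
    - [[-0.038, -0.054, 0], 0]
    - [[-0.038, -0.054, 0], 0]
    - [[-0.038, -0.054, 0], 0]
    - [[-0.038, -0.054, 0], 0]

```text
clock: 6.3
tool_pos: [0.5697, 0.0217, 0.2325]
orientation: [-180.0, -0.0, 160.6]
force: [0.6, 0.6, -3.0]
opening: 0.0338
gripper_force: 30.0
```

Run:
```python
from tgt import *
S={n:ctrl.snapshot(n) for n in("top","side")}; pickle.dump(S,open("s1.pkl","wb"))
o=ctrl.get_obs(); print(o["tool_pos"],o["orientation"],o["force"],o["moment"],o["joint_pos"])
P=grip(.051,.012,.027); go(P,160.9); go(P+[0,0,.045],160.9)
s=S["side"]; k=5
cv2.imwrite("pics/g2.png",cv2.resize(s["color"][130:250,240:400,::-1],None,fx=k,fy=k,interpolation=cv2.INTER_CUBIC))
```

```text
[0.56992227 0.02251874 0.23253559] [-1.79995748e+02 -2.60685097e-02  1.60744310e+02] [-0.24870163 -0.35227948 -3.36803357] [-0.10304075 -0.0500845  -0.00843904] [ 2.19046447e+01  1.34567496e+01 -1.75560370e+01 -1.62798648e-02
 -5.90096394e+01 -1.31151949e+02]
shift [-0.0031 -0.0124  0.0832] turn -0.0017 dist mm 67.0 z 0.2325
shift [-0.0031 -0.0124  0.0269] turn -0.0017 dist mm 24.0 z 0.2325
```

View pics/g2.png

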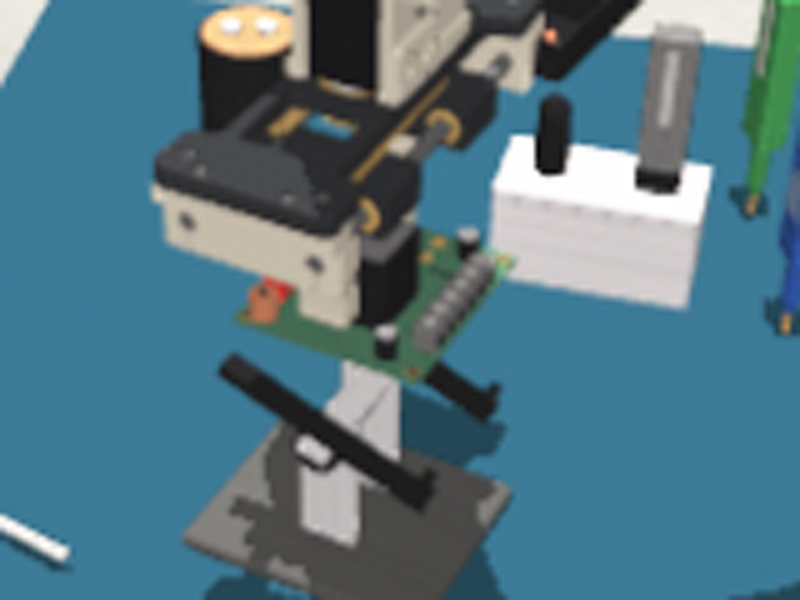

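Emit:
send_rows:
  deltas:
    - [[-0.003, -0.0124, 0.01], 0]
    - [[-0.003, -0.0124, 0.03], 0]
    - [[-0.003, -0.0124, 0.05], 0]
    - [[-0.003, -0.0124, 0.058], 0]
    - [[-0.003, -0.0124, 0.058], 0]

```text
clock: 6.82
tool_pos: [0.568, 0.0118, 0.1842]
orientation: [-179.9, -0.2, 160.7]
force: [-0.3, -0.2, -1.9]
opening: 0.0334
gripper_force: 30.0
```

Run:
```python
from tgt import *
o=ctrl.get_obs(); print(o["tool_pos"],o["force"],o["moment"]); go(grip(.051,.012,.027),160.9)
```

```text
[0.56801162 0.01179972 0.18424764] [-0.32987404 -0.18879956 -1.87353861] [-0.08846747 -0.0230458   0.04398074]
shift [-0.0009  0.0011  0.0228] turn -0.0018 dist mm 18.0 z 0.1842
```

Emit:
send_rows:
  deltas:
    - [[-0.001, 0.001, 0.0015], 0]
    - [[-0.001, 0.001, 0.003], 0]
    - [[-0.001, 0.001, 0.0045], 0]
    - [[-0.001, 0.001, 0.006], 0]
    - [[-0.001, 0.001, 0.0075], 0]

```text
clock: 7.23
tool_pos: [0.5707, 0.0126, 0.1819]
orientation: [179.9, 0.1, 160.7]
force: [-6.6, 3.4, 11.7]
opening: 0.0337
gripper_force: 30.0
```

Emit:
send_rows:
  deltas:
    - [[0, 0, 0.001], 0]
    - [[0, 0, 0.002], 0]
    - [[0, 0, 0.003], 0]
    - [[0, 0, 0.004], 0]
    - [[0, 0, 0.005], 0]

```text
clock: 7.65
tool_pos: [0.5698, 0.0128, 0.1779]
orientation: [179.9, 0.0, 160.7]
force: [-9.2, 6.6, 11.0]
opening: 0.034
gripper_force: 30.0
```

Run:
```python
from tgt import *
o=ctrl.get_obs(); print(o["tool_pos"],o["force"],o["moment"]); go(grip(.051,.012,.027),160.9)
```

```text
[0.56978268 0.01280704 0.17791317] [-9.24037576  6.61095365 10.986291  ] [1.94109198 3.15895564 0.06530239]
shift [ 0.0008 -0.0008  0.0149] turn -0.0019 dist mm 12.0 z 0.1779
```

```bash
cat > chk.py <<'E'
from tgt import *
S0=pickle.load(open("s1.pkl","rb"))["side"]["color"]
def rail():
    s=ctrl.snapshot("side"); a=cv2.cvtColor(S0,cv2.COLOR_RGB2GRAY); b=cv2.cvtColor(s["color"],cv2.COLOR_RGB2GRAY)
    for nm,(x0,y0,x1,y1) in{"lowend near":(316,223,330,236),"lowend far":(331,206,342,216),"base":(330,222,345,240),"upper near":(282,198,296,208)}.items():
        T=cv2.resize(a[y0:y1,x0:x1],None,fx=8,fy=8,interpolation=cv2.INTER_CUBIC); I=cv2.resize(b[y0-6:y1+6,x0-6:x1+6],None,fx=8,fy=8,interpolation=cv2.INTER_CUBIC)
        r=cv2.minMaxLoc(cv2.matchTemplate(I,T,cv2.TM_CCOEFF_NORMED)); print(nm,np.array(r[3])/8-6,round(r[1],3))
    return s
E
python3 - <<'E'
from chk import *
s=rail(); pickle.dump(s,open("s2.pkl","wb"))
o=ctrl.get_obs(); print(o["tool_pos"],o["force"],o["moment"])
for d in ctrl.cut_out(s,"terminal_edge"): 
    m=d["pixels"]; c=cv2.minAreaRect(np.argwhere(m)[:,::-1].astype(np.float32)); print(d["conf"],np.array(d["xy"])*[640,400],m.sum())
E
```

```text
lowend near [0.   0.25] 0.978
lowend far [0.625 0.125] 0.812
base [0. 0.] 0.985
upper near [-3.5   -1.875] 0.793
[0.56974562 0.01285366 0.17773327] [-9.42849471  4.48108579  9.58347957] [1.75333177 2.87187631 0.03636536]
0.93 [320.384 205.28 ] 742
0.7 [289.6  391.12] 1685
```

Emit:
send_rows:
  deltas:
    - [[0, 0, 0.0012], 0]
    - [[0, 0, 0.0024], 0]
    - [[0, 0, 0.0036], 0]
    - [[0, 0, 0.0048], 0]
    - [[0, 0, 0.006], 0]

```text
clock: 8.17
tool_pos: [0.5693, 0.013, 0.1728]
orientation: [179.9, -0.1, 160.7]
force: [-11.1, 7.2, 10.2]
opening: 0.0339
gripper_force: 30.0
```

Run:
```python
from chk import *
s=rail(); o=ctrl.get_obs(); print(o["tool_pos"],o["force"],o["moment"]); go(grip(.051,.012,.027),160.9)
k=5; cv2.imwrite("pics/g3.png",cv2.resize(s["color"][150:250,260:370,::-1],None,fx=k,fy=k,interpolation=cv2.INTER_CUBIC))
```

```text
lowend near [0.    1.625] 0.632
lowend far [1.25  0.375] 0.657
base [0. 0.] 0.982
upper near [-5.125 -0.625] 0.746
[0.56920789 0.01300191 0.17256281] [-10.41245704   6.6283365    9.49308151] [ 2.33282078e+00  3.35485363e+00 -3.24322049e-04]
shift [ 0.     -0.0008  0.0082] turn -0.002 dist mm 7.0 z 0.1726
```

View pics/g3.png

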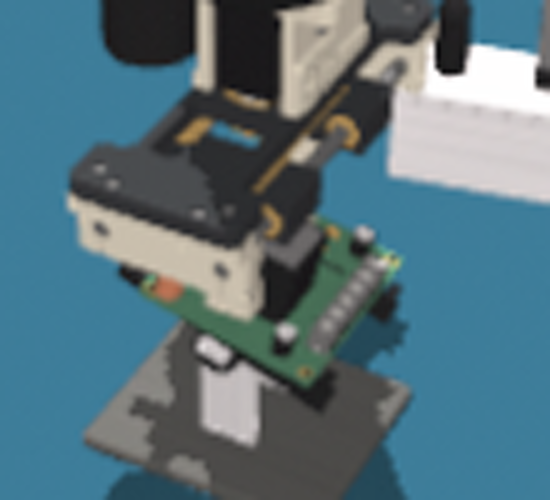

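Emit:
send_rows:
  deltas:
    - [[0, 0, 0.0012], 0]
    - [[0, 0, 0.0024], 0]
    - [[0, 0, 0.0036], 0]
    - [[0, 0, 0.0048], 0]
    - [[0, 0, 0.0055], 0]

```text
clock: 8.63
tool_pos: [0.5691, 0.0131, 0.1681]
orientation: [180.0, -0.1, 160.7]
force: [-11.4, 8.5, 9.4]
opening: 0.0337
gripper_force: 30.0
```

Run:
```python
from chk import *
o=ctrl.get_obs(); print(o["tool_pos"],o["force"],o["moment"]); go(grip(.051,.012,.027),160.9)
```

```text
[0.56912242 0.01309756 0.16814389] [-11.37201516   8.5072396    9.42043569] [2.51532547 3.4942011  0.05166285]
shift [-0.0001 -0.0009  0.0027] turn -0.0019 dist mm 2.0 z 0.1681
```

Emit:
send_rows:
  deltas:
    - [[0, 0, 0.0008], 0]
    - [[0, 0, 0.0016], 0]
    - [[0, 0, 0.0024], 0]
    - [[0, 0, 0.0032], 0]
    - [[0, 0, 0.0036], 0]

```text
clock: 9.05
tool_pos: [0.5693, 0.013, 0.1657]
orientation: [180.0, -0.1, 160.7]
force: [-12.8, 7.9, 14.5]
opening: 0.034
gripper_force: 30.0
```

Run:
```python
from chk import *
o=ctrl.get_obs(); print(o["tool_pos"],o["force"],o["moment"]); go(grip(.051,.012,.027),160.9)
```

```text
[0.56925696 0.01302279 0.16566476] [-12.81720413   7.87889449  14.4599281 ] [2.56629006 4.0705628  0.01312389]
shift [ 0.0001 -0.0009 -0.0004] turn -0.0019 dist mm 1.0 z 0.1657
```

Emit:
send_rows:
  deltas:
    - [[0.001, 0, 0.0003], 0]
    - [[0.002, 0, 0.0006], 0]
    - [[0.003, 0, 0.001], 0]
    - [[0.004, 0, 0.0015], 0]
    - [[0.004, 0, 0.0015], 0]

```text
clock: 9.47
tool_pos: [0.5688, 0.0132, 0.1656]
orientation: [179.9, 0.2, 160.8]
force: [-0.7, -1.8, 10.2]
opening: 0.0338
gripper_force: 30.0
```

Run:
```python
from chk import *
o=ctrl.get_obs(); print(o["tool_pos"],o["force"],o["moment"]); go(grip(.047,.012,.027),160.9)
```

```text
[0.56881884 0.01322302 0.16557347] [-0.73497334 -1.81607572 10.21584258] [-0.72084181  0.50829919 -0.07010236]
shift [ 0.0042 -0.0009  0.0012] turn -0.0014 dist mm 4.0 z 0.1656
```

Emit:
send_rows:
  deltas:
    - [[0.001, 0, 0.0], 0]
    - [[0.002, 0, 0.0003], 0]
    - [[0.003, 0, 0.0006], 0]
    - [[0.004, 0, 0.001], 0]
    - [[0.005, 0, 0.0012], 0]

```text
clock: 9.88
tool_pos: [0.568, 0.0138, 0.1658]
orientation: [179.9, 0.6, 160.9]
force: [10.2, -12.1, 6.9]
opening: 0.0341
gripper_force: 30.0
```

Run:
```python
from chk import *
o=ctrl.get_obs(); print(o["tool_pos"],o["force"],o["moment"]); go(grip(.047,.012,.027),160.9)
s=rail(); k=5; cv2.imwrite("pics/g4.png",cv2.resize(s["color"][165:245,270:360,::-1],None,fx=k,fy=k,interpolation=cv2.INTER_CUBIC))
```

```text
[0.56804449 0.01379839 0.16581595] [ 10.21278188 -12.06683092   6.86520349] [-4.75919036 -3.92419226  0.14813005]
shift [ 0.003  -0.0013  0.0015] turn -0.0004 dist mm 3.0 z 0.1658
lowend near [5.625 4.625] 0.439
lowend far [3.125 6.   ] 0.698
base [ 0.625 -0.5  ] 0.891
upper near [-2.625  3.125] 0.742
```

View pics/g4.png

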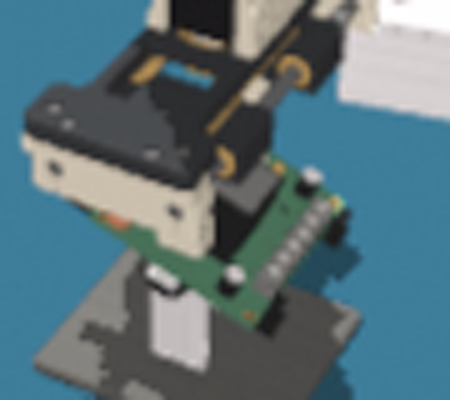

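Emit:
send_rows:
  deltas:
    - [[-0.002, -0.001, 0], 0]
    - [[-0.004, -0.002, 0], 0]
    - [[-0.004, -0.002, 0], 0]
    - [[-0.004, -0.002, 0], 0]
    - [[-0.004, -0.002, 0], 0]

```text
clock: 10.35
tool_pos: [0.5687, 0.0131, 0.1655]
orientation: [179.8, 0.4, 160.8]
force: [-1.3, 3.8, 13.8]
opening: 0.0341
gripper_force: 30.0
```

Run:
```python
from chk import *
o=ctrl.get_obs(); print(o["tool_pos"],o["force"],o["moment"])
```

```text
[0.56865515 0.01305687 0.16552877] [-1.29374063  3.76784344 13.77225356] [1.12174522 0.7193895  0.02091443]
```

Emit:
send_rows:
  deltas:
    - [[0, 0, -0.001], 0]
    - [[0, 0, -0.002], 0]
    - [[0, 0, -0.003], 0]
    - [[0, 0, -0.003], 0]
    - [[0, 0, -0.003], 0]

```text
clock: 10.77
tool_pos: [0.5683, 0.0126, 0.1659]
orientation: [179.8, 0.3, 160.8]
force: [6.0, 0.1, 1.0]
opening: 0.0341
gripper_force: 30.0
```

Run:
```python
from chk import *
o=ctrl.get_obs(); print(o["tool_pos"],o["force"],o["moment"])
```

```text
[0.56834519 0.01257116 0.16587967] [6.02805629 0.12021346 0.9710572 ] [ 0.11766022 -2.22906987  0.11624938]
```

Emit:
send_rows:
  deltas:
    - [[0, 0, 0], 0]
    - [[0, 0, 0], 0]
    - [[0, 0, 0], 0]
    - [[0, 0, 0], 0]
    - [[0, 0, 0], 0]
  gripper: 0.43

```text
clock: 11.18
tool_pos: [0.5656, 0.0119, 0.1642]
orientation: [-180.0, -0.0, 160.7]
force: [1.0, 1.0, -0.1]
opening: 0.0378
gripper_force: 0.0
```

Emit:
send_rows:
  deltas:
    - [[0, 0, -0.005], 0]
    - [[0, 0, -0.012], 0]
    - [[0, 0, -0.025], 0]
    - [[0, 0, -0.045], 0]
    - [[0, 0, -0.075], 0]

```text
clock: 11.6
tool_pos: [0.5651, 0.0118, 0.2243]
orientation: [-179.9, -0.1, 160.7]
force: [0.9, -1.1, 0.6]
opening: 0.0374
gripper_force: 0.0
```

Emit:
send_rows:
  deltas:
    - [[0, -0.04, -0.05], 0]
    - [[0, -0.08, -0.06], 0]
    - [[0, -0.12, -0.06], 0]
    - [[0, -0.16, -0.06], 0]
    - [[0, -0.2, -0.06], 0]

```text
clock: 12.02
tool_pos: [0.5125, -0.1402, 0.2742]
orientation: [180.0, 0.1, 160.7]
force: [0.4, -0.5, -1.2]
opening: 0.0377
gripper_force: 0.0
```

Run:
```python
from h import *
S={n:ctrl.snapshot(n) for n in("top","side")}; pickle.dump(S,open("s3.pkl","wb"))
k=5; o=ctrl.get_obs(); print(o["tool_pos"],o["force"],o["joint_pos"])
cv2.imwrite("pics/g5.png",np.hstack([cv2.resize(S[n]["color"][y:y+80,x:x+75,::-1],None,fx=k,fy=k,interpolation=cv2.INTER_CUBIC) for n,x,y in(("top",295,160),("side",270,165))]))
```

```text
[ 0.51146186 -0.14201339  0.27379167] [ 0.62773944 -0.23587569 -0.43849347] [ 5.67626386e+00  7.70762819e+00 -1.90604693e+01  2.14690593e-02
 -6.31822364e+01 -1.15157383e+02]
```

View pics/g5.png

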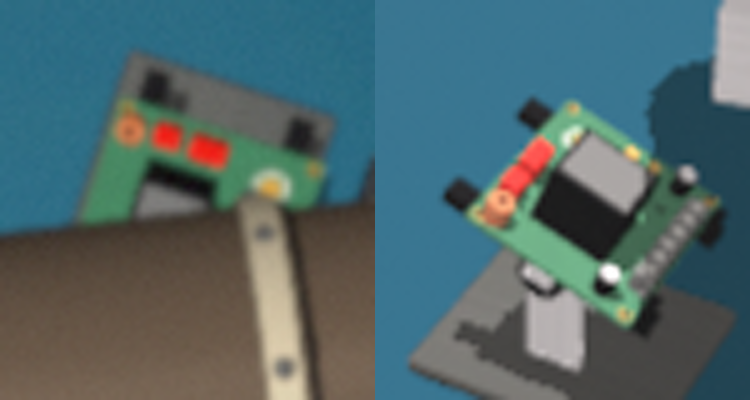

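Run:
```python
from h import *
from scipy.optimize import minimize
np.set_printoptions(precision=4,suppress=True)
S=pickle.load(open("s0.pkl","rb"))
W={"top":(405,205,60,75),"side":(328,145,66,56)}
b0=np.array([.478,-.248,np.radians(-6)])
def parts(p):
    R=Rm(p[2]); o=np.r_[p[:2],0]
    q=[box(-58,58,-28,28,0,62),box(-44,-18,-9,9,62,162),box(20,42,-11,11,62,108)]
    return [b/1e3@R.T+o for b in q]
D={};M={}
for n,thr in(("top",60),("side",60)):
    x,y,w,h=W[n]; c=S[n]["color"][y:y+h,x:x+w].astype(float)
    D[n]=np.clip((c[:,:,0]-70)/80,0,1)   # mat has little red; block is white / side face gray
def f(q):
    p=b0+q*np.array([.01,.01,.1]); P=parts(p); e=0
    for n in W:
        bl=poly(S[n],P[:1],W[n]); oc=poly(S[n],P[1:],W[n]); e+=np.sum(((bl-D[n])**2)*(1-oc))/np.sum(1-oc)
    return e
q0=np.zeros(3)
for _ in range(3):
    r=minimize(f,q0,method="Nelder-Mead",options=dict(initial_simplex=np.vstack([q0,q0+np.eye(3)*.6]))); q0=r.x
p=b0+q0*np.array([.01,.01,.1]); print(p[:2],np.degrees(p[2]),r.fun)
T=Rm(p[2])@[-.031,0,0]+np.r_[p[:2],0]; print("tester",T)
for n in W:
    print(n,"body top/mid px",proj(S[n],[T+[0,0,.162],T+[0,0,.122],T+[0,0,.062]]).round(1).tolist())
    for d in ctrl.cut_out(ctrl.snapshot(n),"tester_grip")[:4]:
        m=d["pixels"]; rr,cc=np.nonzero(m); print(d["conf"],cc.min(),cc.max(),rr.min(),rr.max(),cc.mean().round(1),rr.mean().round(1))
# gray body check in the top picture: grey top face pixels
go([T[0],T[1],.30],np.degrees(p[2])+180); go([T[0],T[1],.122+.047],np.degrees(p[2])+180)
```

```text
[ 0.4695 -0.2418] -6.849334307401359 0.03328344707890084
tester [ 0.4387 -0.2381  0.    ]
top body top/mid px [[443.9, 258.0], [439.6, 256.9], [433.6, 255.5]]
0.82 458 481 276 291 469.3 283.3
0.64 434 446 260 264 440.0 261.9
0.54 410 430 285 300 420.0 292.2
side body top/mid px [[375.4, 135.6], [373.7, 148.5], [371.3, 166.7]]
0.74 367 380 134 168 373.5 150.9
0.7 396 409 148 190 402.3 167.4
0.64 390 401 126 166 395.1 143.9
shift [ 0.047  -0.1482 -0.0337] turn -0.1382 dist mm 127.0 z 0.273
shift [ 0.047  -0.1482  0.13  ] turn -0.1382 dist mm 162.0 z 0.273
```

Emit:
send_rows:
  deltas:
    - [[0.01, -0.04, -0.01], -0.07]
    - [[0.025, -0.08, -0.02], -0.138]
    - [[0.04, -0.12, -0.03], -0.138]
    - [[0.047, -0.148, -0.03], -0.138]
    - [[0.047, -0.148, -0.03], -0.138]
  gripper: 0.5

```text
clock: 12.73
tool_pos: [0.4372, -0.2396, 0.2972]
orientation: [-180.0, 0.0, 173.1]
force: [0.6, 0.5, -0.9]
opening: 0.0437
gripper_force: 0.0
```

Emit:
send_rows:
  deltas:
    - [[0, 0, 0], 0]
    - [[0, 0, 0.01], 0]
    - [[0, 0, 0.02], 0]
    - [[0, 0, 0.03], 0]
    - [[0, 0, 0.03], 0]

```text
clock: 13.15
tool_pos: [0.438, -0.2373, 0.2698]
orientation: [180.0, -0.2, 173.2]
force: [0.1, -0.8, -0.1]
opening: 0.044
gripper_force: 0.0
```

Run:
```python
from h import *
o=ctrl.get_obs(); print(o["tool_pos"],o["orientation"],o["joint_pos"],o["opening"]); go([.4387,-.2381,.169],173.15)
```

```text
[ 0.43796518 -0.23729991  0.26976166] [179.96170979  -0.22215933 173.18033422] [-5.83186329e+00  4.84747154e+00 -2.29092827e+01 -4.74942854e-02
 -6.24647200e+01 -9.09658390e+01] 0.043989327426156924
shift [-0.001  -0.0009  0.126 ] turn 0.0003 dist mm 101.0 z 0.2698
```

Emit:
send_rows:
  deltas:
    - [[-0.001, -0.001, 0.03], 0]
    - [[-0.001, -0.001, 0.06], 0]
    - [[-0.001, -0.001, 0.09], 0]
    - [[-0.001, -0.001, 0.115], 0]
    - [[-0.001, -0.001, 0.126], 0]

```text
clock: 13.57
tool_pos: [0.438, -0.2385, 0.1687]
orientation: [180.0, -0.2, 173.1]
force: [0.0, -0.1, 0.1]
opening: 0.0435
gripper_force: 0.0
```

Emit:
send_rows:
  deltas:
    - [[0, 0, 0], 0]
    - [[0, 0, 0], 0]
    - [[0, 0, 0], 0]
    - [[0, 0, 0], 0]
    - [[0, 0, 0], 0]
  gripper: 0

```text
clock: 13.98
tool_pos: [0.44, -0.2388, 0.1726]
orientation: [179.9, 0.1, 173.1]
force: [1.0, 11.3, 4.1]
opening: 0.0182
gripper_force: 29.7
```

Run:
```python
from h import *
o=ctrl.get_obs(); print(o["tool_pos"],o["orientation"],o["force"],o["moment"],o["opening"],o["gripper_force"])
```

```text
[ 0.43997821 -0.23877849  0.17263895] [1.79944950e+02 1.47759843e-01 1.73104987e+02] [ 0.98470293 11.32973693  4.0819595 ] [ 4.84111288 -0.58356084 -0.06323996] 0.018166841216110764 29.728364646434784
```

Emit:
send_rows:
  deltas:
    - [[0, 0.0015, 0], 0]
    - [[0, 0.003, 0], 0]
    - [[0, 0.003, 0], 0]
    - [[0, 0.003, 0], 0]
    - [[0, 0.003, 0], 0]

```text
clock: 14.4
tool_pos: [0.4399, -0.2368, 0.1724]
orientation: [-180.0, 0.1, 173.1]
force: [-0.5, 3.5, 7.2]
opening: 0.0178
gripper_force: 30.0
```

Run:
```python
from h import *
o=ctrl.get_obs(); print(o["tool_pos"],o["orientation"],o["force"],o["moment"],o["opening"],o["gripper_force"])
```

```text
[ 0.43994018 -0.23681641  0.17236158] [-1.79998021e+02  7.96649131e-02  1.73144092e+02] [-0.51429375  3.45286665  7.1973573 ] [ 1.47991174  0.18020454 -0.04952081] 0.017819937181619262 29.962180852890015
```

Emit:
send_rows:
  deltas:
    - [[0, 0, -0.008], 0]
    - [[0, 0, -0.016], 0]
    - [[0, 0, -0.025], 0]
    - [[0, 0, -0.0345], 0]
    - [[0, 0, -0.0345], 0]

```text
clock: 14.82
tool_pos: [0.4402, -0.2372, 0.2011]
orientation: [-180.0, 0.1, 173.1]
force: [0.7, 0.3, -1.2]
opening: 0.0178
gripper_force: 30.0
```

Run:
```python
from h import *
o=ctrl.get_obs(); print(o["tool_pos"],o["orientation"],o["force"],o["moment"],o["opening"],o["gripper_force"])
s=ctrl.snapshot("side")
for d in ctrl.cut_out(s,"tester_grip")[:4]:
    m=d["pixels"]; rr,cc=np.nonzero(m); print(d["conf"],cc.min(),cc.max(),rr.min(),rr.max(),cc.mean().round(1),rr.mean().round(1))
```

```text
[ 0.44019376 -0.23715918  0.20108447] [-1.79973782e+02  1.48216642e-01  1.73135131e+02] [ 0.71667609  0.29477808 -1.1892202 ] [ 0.0036042  -0.08518786  0.01924481] 0.017789119393509096 29.97675061225891
0.94 396 411 147 193 402.5 166.6
0.87 389 401 126 167 394.6 144.4
0.67 369 379 144 166 373.3 154.1
```

```bash
cat > bfit.py <<'E'
from tgt import *
from scipy.optimize import minimize
np.set_printoptions(precision=4,suppress=True)
S={n:ctrl.snapshot(n) for n in("top","side")}; pickle.dump(S,open("s4.pkl","wb"))
W={"top":(295,165,80,75),"side":(268,160,80,80)}; D={}
for n in W:
    best=None
    for d in ctrl.cut_out(S[n],"terminal_edge"):
        uv=np.array(d["xy"])*[640,400]; x,y,w,h=W[n]
        if x<uv[0]<x+w and y<uv[1]<y+h and best is None: best=d; print(n,uv,d["conf"],d["pixels"].sum())
    D[n]=best["pixels"][y:y+h,x:x+w].astype(np.float32); D[n]=cv2.GaussianBlur(D[n],(0,0),.6)
    for d in ctrl.boxes_of(S[n],"test_pad"): print("pad",n,np.array(d["xy"])*[640,400],d["conf"])
p0=np.r_[REST,YAW,TILT]; sc=np.array([.01,.01,.01,.1,.1])
def brd(p):
    R=Rm(p[3],p[4]); return [b/1e3@R.T+p[:3] for b in(box(0,90,-50,50,0,2.4),box(26.5,67.5,-5,29,2,38.4),box(4,14,-20,20,2,12))]
f=lambda q:sum(np.mean((poly(S[n],brd(p0+q*sc),W[n])-D[n])**2) for n in W)
q0=np.zeros(5)
for _ in range(3):
    r=minimize(f,q0,method="Nelder-Mead",options=dict(maxiter=800,initial_simplex=np.vstack([q0,q0+np.eye(5)*.5]))); q0=r.x
p=p0+q0*sc; R=Rm(p[3],p[4]); pad=p[:3]+R@[.071,-.029,.0024]
print("edge",p[:3],np.degrees(p[3:]),r.fun,"pad",pad,"px",[proj(S[n],pad).round(1) for n in W])
# white ring with brass pad: refine its centre by bright warm pixels near the prediction
for n in W:
    u,v=proj(S[n],pad)[0].round().astype(int); print(n,u,v); c=S[n]["color"][v-6:v+7,u-7:u+8].astype(int)
    y=np.clip(c[:,:,0]-110,0,None); yy,xx=np.mgrid[-6:7,-7:8]; print("red centroid",u+(y*xx).sum()/y.sum(),v+(y*yy).sum()/y.sum()); print(c[:,:,0])
E
python3 bfit.py
```

```text
top [335.68 201.  ] 0.64 1656
pad top [188.032 284.12 ] 0.87
pad top [172.928 215.2  ] 0.79
pad top [333.568 200.48 ] 0.59
side [312.896 205.   ] 0.75 1186
pad side [290.816 384.6  ] 0.82
pad side [311.488 207.6  ] 0.71
pad side [391.168 386.68 ] 0.6
edge [0.5265 0.0151 0.0827] [-19.2581  17.7621] 0.006535757333040237 pad [ 0.58   -0.0344  0.1066] px [array([[348.6, 196.4]]), array([[311.1, 192.9]])]
top 349 196
red centroid 348.6163358281809 197.28311096648227
[[ 74  71  72  70  69  71  71  73  65  63  56  47  41  41  47]
 [ 71  71  71  71  70  71  71  73  70  66  68  64  56  57  64]
 [ 69  71  68  71  72  75  77  73  72  71  70  68  66  70  87]
 [ 72  71  71  72  78  93 104 108  98  86  73  70  73  74 107]
 [ 71  72  74  85 110 135 154 157 147 119  91  73  69  79 106]
 [ 73  71  81 116 149 164 177 183 171 149 126  87  71  76  87]
 [ 74  75  93 137 173 184 197 201 188 175 160 106  73  72  76]
 [ 69  76  95 141 178 196 214 216 199 182 170 112  73  72  71]
 [ 71  72  96 142 183 196 209 212 199 177 160 103  72  70  69]
 [ 71  76  84 133 174 185 189 187 182 168 140  93  70  68  67]
 [ 6
[... 367 characters left out ...]
8  59]
 [ 82 106 112 111 111 111 114 114 114 113 109  96  78  57  58]
 [107 113 113 112 127 168 182 135  95 106 113 111 105  88  64]
 [114 113 113 147 198 211 207 158  89 118 105 112 112 109  97]
 [114 114 113 182 231 200 199 124 134 158 139 110 106 113 112]
 [236 136 113 173 222 174 142 135 165 172 166 146 119 105 112]
 [254 237 123 133 158 135 123 165 171 171 171 168 157 133  96]
 [253 231 119 105  95 127 160 172 172 171 172 172 172 164 142]
 [238 157 107  93 119 159 171 171 171 172 171 172 172 172 168]
 [169 109  87 111 159 172 172 172 171 172 172 171 171 172 172]
 [ 98  78  72 119 165 171 172 172 171 171 171 172 172 171 171]
 [ 66  45  50  83 124 159 172 172 171 171 171 172 171 171 171]]
```

Emit:
send_rows:
  deltas:
    - [[0, 0, 0.002], 0]
    - [[0.002, 0, 0.003], 0]
    - [[0.005, 0, 0.003], 0]
    - [[0.008, 0, 0.003], 0]
    - [[0.011, 0, 0.003], 0]

```text
clock: 15.63
tool_pos: [0.4325, -0.2359, 0.1973]
orientation: [-180.0, 0.2, 173.1]
force: [5.7, -0.5, -2.0]
opening: 0.018
gripper_force: 30.0
```

Emit:
send_rows:
  deltas:
    - [[0.003, 0, 0], 0]
    - [[0.006, 0, 0], 0]
    - [[0.009, 0, 0], 0]
    - [[0.012, 0, 0], 0]
    - [[0.015, 0, 0], 0]

```text
clock: 16.05
tool_pos: [0.4207, -0.2345, 0.1974]
orientation: [-180.0, 0.3, 173.2]
force: [6.0, -0.3, -4.1]
opening: 0.018
gripper_force: 30.0
```

Emit:
send_rows:
  deltas:
    - [[0.003, 0, 0], 0]
    - [[0.006, 0, 0], 0]
    - [[0.009, 0, 0], 0]
    - [[0.012, 0, 0], 0]
    - [[0.013, 0, 0], 0]

```text
clock: 16.47
tool_pos: [0.4104, -0.2332, 0.1976]
orientation: [-180.0, 0.3, 173.2]
force: [6.6, -0.0, -3.1]
opening: 0.0177
gripper_force: 30.0
```

Run:
```python
from h import *
s=ctrl.snapshot("side");o=ctrl.get_obs(); print(o["tool_pos"],o["orientation"],o["force"],o["moment"],o["gripper_force"])
for d in ctrl.cut_out(s,"tester_grip")[:4]:
    m=d["pixels"]; rr,cc=np.nonzero(m); print(d["conf"],cc.mean().round(1),rr.mean().round(1),m.sum(),cv2.fitLine(np.argwhere(m)[:,::-1].astype(np.float32),2,0,.01,.01).ravel())
```

```text
[ 0.41036214 -0.23322643  0.19763443] [-179.9903122     0.29815508  173.15767945] [ 5.05177501  0.32464913 -1.524348  ] [-0.26576544 -2.44040644  0.00371633] 29.999952614307404
0.97 402.4 166.8 437 [ 1.7197517e-01 -9.8510128e-01  4.0241418e+02  1.6680092e+02]
0.66 376.9 156.2 168 [ 3.6864233e-01 -9.2957133e-01  3.7686905e+02  1.5621428e+02]
0.57 393.1 152.9 202 [ 1.5311012e-01 -9.8820913e-01  3.9311880e+02  1.5289108e+02]
```

Emit:
send_rows:
  deltas:
    - [[0, 0, -0.01], 0]
    - [[0, 0, -0.04], 0]
    - [[0, 0, -0.07], 0]
    - [[0, 0, -0.1], 0]
    - [[0, 0, -0.14], 0]

```text
clock: 16.98
tool_pos: [0.407, -0.2327, 0.3086]
orientation: [180.0, -0.2, 173.1]
force: [0.7, -0.1, -1.2]
opening: 0.0179
gripper_force: 30.0
```

Emit:
send_rows:
  deltas:
    - [[0, 0, 0], 0]
    - [[0, 0, 0], 0]
    - [[0, 0, 0], 0.06]
    - [[0, 0, 0], 0.12]
    - [[0, 0, 0], 0.136]

```text
clock: 17.4
tool_pos: [0.4075, -0.2328, 0.3075]
orientation: [-180.0, -0.1, 160.6]
force: [-0.2, -0.6, -0.4]
opening: 0.0177
gripper_force: 30.0
```

```bash
cat > pen.py <<'E'
from tgt import *
from scipy.optimize import minimize
np.set_printoptions(precision=4,suppress=True)
def penfit():
    S={n:ctrl.snapshot(n) for n in("top","side")}; o=ctrl.get_obs(); G=o["tool_pos"]-[0,0,.047]; yaw=np.radians(o["orientation"][2]-180)
    print("tcp",o["tool_pos"],o["orientation"],o["force"],o["opening"],o["gripper_force"])
    s=S["side"]; g=proj(s,G)[0]; W=(int(g[0])-40,int(g[1])-35,80,90); x,y,w,h=W; best=None
    for n in S:
        for d in ctrl.boxes_of(S[n],"tester_point")[:4]: print("point",n,np.array(d["xy"])*[640,400],round(d["conf"],2))
    for d in ctrl.cut_out(s,"tester_grip"):
        uv=np.array(d["xy"])*[640,400]; print(uv.round(1),round(d["conf"],2),d["pixels"].sum())
        if np.hypot(*(uv-g))<40 and best is None and abs(uv[0]-402)>3: best=d
    m=best["pixels"]; D=m[y:y+h,x:x+w].astype(np.float32)
    # axis below the fingers: dark nose / grey body pixels of the mask
    print("mask rows",np.nonzero(m)[0].min(),np.nonzero(m)[0].max(),"line",cv2.fitLine(np.argwhere(m)[:,::-1].astype(np.float32),2,0,.01,.01).ravel())
    for th in(10,14,18,22):
        R=Rm(yaw,np.radians(th)); P=proj(s,[G+R@[0,0,-z] for z in(.020,.0634,.1014,.1164)])
        q=[b/1e3@R.T+G for b in(box(-13,13,-9,9,-63.4,36.6),box(-6,6,-6,6,-101.4,-63.4))]
        M=poly(s,q,W); v=M[20:]; print(th,P.round(1).tolist(),"iou",(np.minimum(M,D).sum()/np.maximum(M,D).sum()).round(3), "cover",(np.minimum(M,D).sum()/D.sum()).round(3))
    return S
E
python3 - <<'E'
from pen import *
pickle.dump(penfit(),open("s5.pkl","wb"))
E
```

```text
tcp [ 0.4077 -0.2329  0.3076] [-179.9917   -0.1349  160.8575] [-0.2738  0.2402 -0.4757] 0.018108658133454258 30.000577569007874
[400.5 164.5] 0.89 376
[394.8 143.8] 0.83 362
[384.  122.5] 0.58 233
mask rows 102 137 line [  0.4498  -0.8931 383.6052 120.4592]
10 [[390.0, 109.8], [384.9, 124.4], [380.8, 136.4], [379.2, 141.0]] iou 0.257 cover 0.673
14 [[389.5, 109.6], [383.4, 123.7], [378.4, 135.3], [376.5, 139.7]] iou 0.355 cover 0.849
18 [[389.0, 109.4], [381.9, 122.9], [376.1, 134.0], [373.9, 138.3]] iou 0.388 cover 0.895
22 [[388.5, 109.1], [380.5, 122.0], [373.8, 132.6], [371.3, 136.7]] iou 0.305 cover 0.733
```

```bash
cat > pt.py <<'E'
from tgt import *
PAD=np.array([.579,-.0345,.105]); TH=np.radians(17.3); R=Rm(np.radians(-19.2),TH)
def tcp(h,pad=PAD): return pad+R[:,2]*(.1164+h)+[0,0,.047]
if __name__=="__main__":
    for h in(.04,.01,0): print(h,tcp(h)); go(tcp(h),160.8)
E
python3 pt.py
```

```text
0.04 [ 0.53507759 -0.0192046   0.30132459]
shift [-0.0628  0.3044  0.0085] turn 0.0017 dist mm 249.0 z 0.3081
0.01 [ 0.54350261 -0.0221385   0.27268177]
shift [-0.074   0.3044  0.0443] turn 0.0017 dist mm 253.0 z 0.3081
0 [ 0.54631095 -0.02311647  0.26313416]
shift [-0.0777  0.3044  0.0563] turn 0.0017 dist mm 255.0 z 0.3081
```

Emit:
send_rows:
  deltas:
    - [[-0.01, 0.03, -0.01], 0]
    - [[-0.02, 0.07, -0.02], 0]
    - [[-0.035, 0.11, -0.02], 0]
    - [[-0.05, 0.15, -0.02], 0]
    - [[-0.06, 0.19, -0.02], 0]

```text
clock: 18.07
tool_pos: [0.5046, -0.1039, 0.3247]
orientation: [180.0, 0.0, 160.9]
force: [-0.8, -0.5, -1.4]
opening: 0.0181
gripper_force: 30.0
```

Emit:
send_rows:
  deltas:
    - [[0, 0.04, 0], 0]
    - [[0, 0.08, 0.01], 0]
    - [[-0.003, 0.114, 0.02], 0]
    - [[-0.003, 0.114, 0.028], 0]
    - [[-0.003, 0.114, 0.028], 0]

```text
clock: 18.48
tool_pos: [0.5354, -0.0186, 0.3003]
orientation: [-179.9, -0.2, 161.1]
force: [-0.4, -0.4, -1.4]
opening: 0.018
gripper_force: 30.0
```

Emit:
send_rows:
  deltas:
    - [[0, 0, 0], 0]
    - [[0, 0, 0], 0]
    - [[0, 0, 0], 0]
    - [[0, 0, 0], 0]
    - [[0, 0, 0], 0]

```text
clock: 18.9
tool_pos: [0.5357, -0.0204, 0.3029]
orientation: [180.0, 0.0, 160.8]
force: [0.5, 0.8, -1.0]
opening: 0.0179
gripper_force: 30.0
```

Run:
```python
from pen import *
S=penfit(); pickle.dump(S,open("s6.pkl","wb")); import pt
for h in(.01,0): go(pt.tcp(h),160.8)
# brass plunger / nose tip in side view near expected
s=S["side"]; G=ctrl.get_obs()["tool_pos"]-[0,0,.047]
T=G-pt.R[:,2]*.1164; print("tip",T,[proj(S[n],T).round(1) for n in S],"padpx",[proj(S[n],pt.PAD).round(1) for n in S])
u,v=proj(s,T)[0].round().astype(int); print(s["color"][v-9:v+7,u-9:u+10].max(2)); print((s["color"][v-9:v+7,u-9:u+10,0].astype(int)-s["color"][v-9:v+7,u-9:u+10,2]))
```

```text
tcp [ 0.5357 -0.0202  0.3027] [179.9786   0.0255 160.8499] [-0.3927  0.2679 -0.0955] 0.017575554135716445 30.0000661611557
[397.8 142.9] 0.76 361
[326.2 162. ] 0.71 340
[400.7 164.2] 0.55 410
[301.1 214.8] 0.54 137
mask rows 133 178 line [  0.4509  -0.8926 326.2735 157.5412]
10 [[329.6, 151.2], [325.8, 166.7], [322.7, 179.5], [321.5, 184.3]] iou 0.325 cover 0.75
14 [[329.0, 150.9], [324.0, 165.9], [320.0, 178.1], [318.4, 182.8]] iou 0.415 cover 0.88
18 [[328.4, 150.6], [322.3, 164.9], [317.4, 176.6], [315.5, 181.0]] iou 0.473 cover 0.946
22 [[327.9, 150.2], [320.7, 163.8], [314.8, 174.9], [312.6, 179.1]] iou 0.404 cover 0.83
shift [-0.01    0.0006  0.0373] turn 0.0008 dist mm 31.0 z 0.3025
shift [-0.0138  0.0006  0.0492] turn 0.0008 dist mm 41.0 z 0.3025
tip [ 0.5684 -0.0314  0.1444] [array([[348.3, 200.6]]), array([[316. , 181.4]])] padpx [array([[348.6, 196.9]]), array([[311.5, 193.5]])]
[[146 146 146 146 146 147 146 146 146 146 122  35  28  28  29  35  96 147
  146]
 [146 146 146 146 145 146 146 147 146 140 106  27  28  29  28  62 118 145
  146]
 [146 146 146 146 146 146 146 147 1
[... 1696 characters left out ...]
 -88 -88 -75   6  52 -58 -87 -88 -88 -88 -88
  -87]
 [-88 -88 -88 -88 -88 -88 -87 -87 -88 -49  33  21 -80 -88 -88 -89 -89 -88
  -88]
 [-88 -88 -87 -88 -88 -88 -87 -88 -84  -4  69   0 -88 -89 -88 -88 -88 -88
  -88]
 [-88 -88 -88 -88 -88 -87 -88 -87 -86 -40  -3 -56 -87 -88 -88 -88 -89 -88
  -88]
 [-87 -87 -88 -88 -88 -88 -88 -88 -88 -84 -80 -87 -88 -89 -88 -89 -88 -88
  -87]
 [-88 -85 -80 -88 -88 -88 -88 -88 -88 -89 -88 -88 -88 -88 -88 -88 -87 -88
  -88]
 [-75 -44 -26 -50 -81 -88 -88 -88 -88 -88 -88 -88 -88 -88 -88 -88 -88 -88
  -88]
 [-43   1  40  20 -51 -80 -88 -87 -87 -88 -88 -88 -88 -88 -88 -89 -88 -88
  -88]
 [-27   1  29  22 -23 -43 -67 -89 -87 -88 -88 -88 -88 -88 -88 -88 -88 -88
  -88]]
```

```bash
sed -i 's/17\.3/16.2/' pt.py; python3 pt.py
```

```text
0.04 [ 0.53779288 -0.02015016  0.30218993]
shift [-0.0025  0.0006  0.0004] turn 0.0008 dist mm 2.0 z 0.3025
0.01 [ 0.54569706 -0.02290269  0.27338112]
shift [-0.013   0.0006  0.0364] turn 0.0008 dist mm 31.0 z 0.3025
0 [ 0.54833179 -0.0238202   0.26377819]
shift [-0.0164  0.0006  0.0484] turn 0.0008 dist mm 41.0 z 0.3025
```

Emit:
send_rows:
  deltas:
    - [[-0.005, 0, 0.007], 0]
    - [[-0.009, 0.0006, 0.018], 0]
    - [[-0.012, 0.0006, 0.028], 0]
    - [[-0.013, 0.0006, 0.036], 0]
    - [[-0.013, 0.0006, 0.036], 0]

```text
clock: 19.57
tool_pos: [0.5451, -0.023, 0.2711]
orientation: [-179.9, -0.2, 160.9]
force: [-0.1, -0.1, -0.7]
opening: 0.0176
gripper_force: 30.0
```

Emit:
send_rows:
  deltas:
    - [[0, 0, 0], 0]
    - [[0, 0, 0], 0]
    - [[0, 0, 0], 0]
    - [[0, 0, 0], 0]
    - [[0, 0, 0], 0]

```text
clock: 19.98
tool_pos: [0.5458, -0.0227, 0.2739]
orientation: [180.0, 0.0, 160.9]
force: [-0.2, 0.2, -0.5]
opening: 0.0176
gripper_force: 30.0
```

Run:
```python
import pt; from h import *
o=ctrl.get_obs(); F=[]
S={n:ctrl.snapshot(n) for n in("side","top")}
for _ in range(4): ctrl.snapshot("side"); F.append(ctrl.get_obs()["force"])
print(o["tool_pos"],np.round(F,2),np.mean(F,0),o["force"])
go(pt.tcp(0),160.8)
T=o["tool_pos"]-[0,0,.047]-pt.R[:,2]*.1164
s=S["side"]; print("pred tip",proj(s,T).round(1),"pad",proj(s,pt.PAD).round(1))
c=s["color"][184:200,302:322].astype(int); print(c[:,:,0]); print(c[:,:,0]-c[:,:,2])
```

```text
[ 0.54582621 -0.02269846  0.2739447 ] [[-0.73 -0.43 -0.83]
 [-0.41 -0.21 -0.79]
 [-0.23  0.43 -0.71]
 [-0.01 -0.58 -0.89]] [-0.34650282 -0.1978233  -0.80280744] [-0.24671425  0.18730367 -0.53849254]
shift [-0.0035 -0.0002  0.0123] turn 0.0009 dist mm 10.0 z 0.2736
pred tip [[312.5 190.5]] pad [[311.5 193.5]]
[[ 56  58  58  58  58  58  59  59  58  59  50  28  28  28  26  39  57  59
   58  58]
 [ 48  53  57  59  58  61  68  78  74  59  50  29  26  28  30  45  59  58
   57  58]
 [ 45  46  50  55  60  69  86 106 108  64  53  34  27  29  42  54  58  58
   59  59]
 [ 45  44  44  51  60  69  83 102 100  67  78 105  98  42  55  58  58  58
   59  59]
 [ 43  45  54  80  88  67  71  77  74  69  97 136 120  55  58  58  58  58
   58  58]
 [ 35  51  83 107 101  67  67  68  68  70 114 151 102  64  61  59  59  58
   58  59]
 [ 43  80 108 115 101  68  76 100 107  83 107 135  76  68  66  63  59  59
   58  58]
 [ 75 107 115 114 101  88 117 124 122  94  74  95  62  68  68  68  65  61
   58  59]
 [127 147 115 107  82 107 140 119 120  77  80  93  81  65  64  68  69  68
   63  59]
 [250 242 173  93  68 103
[... 1231 characters left out ...]
 -43 -68
  -89 -88]
 [ 17  32 -24 -22 -17  -3   6  23  42  10   3   3   0  -7 -12 -13 -15 -29
  -58 -81]
 [160 158  75  -3 -14  -3   5  14  20   4   3   3   3   1  -3 -10 -14 -13
  -22 -47]
 [171 178 141  83   2 -11  -2   3   4   6   2   3   3   3   2  -1  -8  -6
   32  46]
 [177 169 141  97  -6 -12  -3   4   6   5   3   3   3   2   3   3   0  11
   61  88]
 [170 141 120  49 -13  -7   3   6   5   6   5   3   3   4   2   2   2   6
   31  62]
 [140 130  78   1  -8  -1   3   5   6   6   6   2   3   2   3   3   3   3
    6  13]
 [141  86  28 -10   0   2   3   3   4   5   3   2   3   3   3   3   3   3
    3   4]
 [114  36  -5  -5   0   1   2   3   3   3   3   3   3   3   3   3   3   2
    3   3]]
```

Emit:
send_rows:
  deltas:
    - [[-0.0006, 0, 0.002], 0]
    - [[-0.0012, 0, 0.004], 0]
    - [[-0.0018, 0, 0.006], 0]
    - [[-0.0024, 0, 0.008], 0]
    - [[-0.003, 0, 0.01], 0]

```text
clock: 20.7
tool_pos: [0.548, -0.0236, 0.2653]
orientation: [-180.0, -0.0, 160.9]
force: [0.7, -0.5, -0.4]
opening: 0.0179
gripper_force: 30.0
```

```bash
cat > f.py <<'E'
import pt; from h import *
F=[]
for _ in range(4): ctrl.snapshot("side"); F.append(ctrl.get_obs()["force"])
o=ctrl.get_obs(); print(o["clock"],o["tool_pos"],np.mean(F,0).round(2),np.std(F,0).round(2),o["moment"].round(3)); go(pt.tcp(0),160.8)
E
python3 f.py
```

```text
20.9 [ 0.54799561 -0.0235645   0.26544867] [-0.11 -0.14 -0.48] [0.2  0.57 0.19] [ 0.007  0.032 -0.01 ]
shift [-0.0005 -0.0002  0.0021] turn 0.001 dist mm 2.0 z 0.2654
```

Emit:
send_rows:
  deltas:
    - [[-0.0003, 0, 0.0008], 0]
    - [[-0.0006, 0, 0.0018], 0]
    - [[-0.0008, 0, 0.0026], 0]
    - [[-0.001, 0, 0.0036], 0]
    - [[-0.001, 0, 0.0036], 0]

```text
clock: 21.32
tool_pos: [0.5488, -0.0238, 0.2627]
orientation: [180.0, 0.0, 160.9]
force: [-0.2, -0.1, 1.4]
opening: 0.0176
gripper_force: 30.0
```

```bash
python3 f.py
```

```text
21.5167 [ 0.54882146 -0.0238012   0.26280076] [-0.14  0.35  0.88] [0.2  0.08 0.55] [ 0.014 -0.011  0.046]
shift [ 0.0006 -0.0002 -0.0012] turn 0.001 dist mm 1.0 z 0.2628
```

Emit:
send_rows:
  deltas:
    - [[-0.0003, 0, 0.001], 0]
    - [[-0.0006, 0, 0.002], 0]
    - [[-0.0009, 0, 0.003], 0]
    - [[-0.0011, 0, 0.0038], 0]
    - [[-0.0011, 0, 0.0038], 0]

```text
clock: 21.93
tool_pos: [0.5496, -0.0241, 0.2596]
orientation: [-180.0, 0.0, 160.9]
force: [-0.8, -0.4, 2.3]
opening: 0.0179
gripper_force: 30.0
```

```bash
python3 f.py; python3 bfit.py | head -12
```

```text
22.1333 [ 0.54963056 -0.02408019  0.25972973] [-0.52 -0.06  2.23] [0.77 0.27 0.37] [0.084 0.121 0.019]
shift [ 0.0016 -0.0002 -0.0051] turn 0.001 dist mm 4.0 z 0.2597Traceback (most recent call last):
  File "bfit.py", line 11, in <module>
    D[n]=best["pixels"][y:y+h,x:x+w].astype(np.float32); D[n]=cv2.GaussianBlur(D[n],(0,0),.6)
         ~~~~^^^^^^^^^^
TypeError: 'NoneType' object is not subscriptable
```

Run:
```python
from h import *; import pt
s=ctrl.snapshot("side"); a=pickle.load(open("s4.pkl","rb"))["side"]["color"].astype(int); c=s["color"].astype(int)
for im in(a,c): print((im[186:200,303:318,0])); 
print("tip px",proj(s,ctrl.get_obs()["tool_pos"]-[0,0,.047]-pt.R[:,2]*.1117), "edge check px", [np.array(d["xy"])*[640,400] for d in ctrl.boxes_of(s,"terminal_edge")])
```

```text
[[ 42  42  52  59  69  87 108 106  47  29  28  28  28  33  49]
 [ 40  28  42  61  70  83 102  98  48  27  27  28  29  39  56]
 [ 43  39  52  66  66  71  77  70  44  27  28  27  28  42  58]
 [ 51  67  65  68  67  68  67  63  45  28  28  27  35  51  58]
 [ 80  94  69  68  67  76  99 103  65  26  27  36  54  64  63]
 [ 99  83  69  69  87 117 124 120  89  46  62  54  65  68  68]
 [137  70  69  69 108 140 118 117  73  80  93  83  67  64  68]
 [188 165  82  69 103 133 103  86  80  98 101  98  87  71  64]
 [195 194 147  79  79  97  95  94  98 101 102 102 100  93  80]
 [191 188 155  74  66  78 102 103 101 101 101 102 101 101  97]
 [188 167 114  65  71 119 154 138 101 101 101 101 102 102 102]
 [181 133  73  53  73 115 148 154 102 102 102 101 101 101 101]
 [139  93  56  49  77 101 113 123 101 101 101 102 101 101 101]
 [ 96  66  42  39  58  79  94 102 101 101 102 102 101 101 101]]
[[ 42  41  52  60  69  87 107 107  48  28  27  28  27  33  49]
 [ 40  30  42  60  69  83 102  98  48  27  29  29  28  39  56]
 [ 42  41  51  65  67  70  77  70  45  27  29  27  28  42  59]
 [ 50  67  65  68  67  67  68  63  46  27  27  29  35  51  58]
 [ 80  94  68  68  67  76  99 104  64  26  27  36  54  63  64]
 [ 98  83  69  68  88 117 124 121  89  47  63  54  65  68  68]
 [137  68  68  69 108 140 118 118  73  80  93  82  66  64  69]
 [188 165  81  69 103 133 103  85  80  97 101  98  86  71  62]
 [196 194 147  79  79  97  95  94  98 101 101 101  99  93  79]
 [191 188 155  74  66  78 102 103 102 102 101 102 101 101  96]
 [188 167 114  65  72 119 154 138 101 101 102 102 101 101 101]
 [181 133  73  53  73 114 148 152 101 102 101 101 101 102 101]
 [139  92  56  50  76 101 113 123 101 101 101 101 101 101 102]
 [ 96  66  42  38  59  79  95 101 102 101 101 102 101 102 101]]
tip px [[311.49475899 193.34937398]] edge check px [array([388.416, 385.88 ]), array([313.28, 204.8 ]), array([292.416, 389.6  ])]
```

Emit:
send_rows:
  deltas:
    - [[0, 0, 0], 0]
    - [[0, 0, 0], 0]
    - [[0, 0, 0], 0]
    - [[0, 0, 0], 0]
    - [[0, 0, 0], 0]

```text
clock: 22.8
tool_pos: [0.5496, -0.0241, 0.2597]
orientation: [180.0, 0.0, 160.9]
force: [-0.4, 0.6, 1.1]
opening: 0.0179
gripper_force: 30.0
```

```bash
python3 f.py; python3 -c "
from plant import ctrl
print(ctrl.close_job())"
```

```text
23.0 [ 0.54962652 -0.02410324  0.25967154] [-0.19  0.29  1.81] [0.3  0.36 0.23] [-0.006  0.054  0.05 ]
shift [ 0.0016 -0.0002 -0.0051] turn 0.001 dist mm 4.0 z 0.2597
the job is handed in; nothing more can be done
None
```

I handed the job in at 23.0 s without a verdict shown: the board sits released on the rails against the stops, and the tester is held on the ringed pad about 2° off square at roughly 2.5–3 N; the last approach to the pad was confirmed by force and side-view pixels, because the arm hid the pad in the top view.

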